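Charge a grinding-mill feed hopper from a tipping chute

TASK

Load the three steel grinding balls into the feed hopper: take up the chute they lie in, push the hopper's upright spring shutter back with the chute's nose, and keep it pressed firmly against its stop, with about 8 to 15 N, while you tip the chute so that all the balls run down through the inlet into the bin. Then draw the chute back so that the shutter closes, and put the empty chute down upright on the worktop, leaving the things round about where they are.

Things in the scene. Friction and masses are not known exactly. Their poses are not given: they have to be found in the camera images.
- hopper: Feed hopper, fixed: clear-walled bin 88 x 52 mm, 50 mm high, on a 94 x 66 mm foot plate; origin at the centre of its underside, z up; its front, where the chute comes in, faces its +x. On it an aluminium head, 108 mm long (x), 56 mm wide, flat top at z = 56 mm, one inlet under a spring shutter; the bin's floor slopes down to the rear. The head is clamped up to 15 mm off its nominal place along x, either way (not measured).
- tab_nominal (a point): Nominal place of the front face of the shut shutter's upright steel tab (40 mm wide, z = 57 to 86 mm, face to +x); this point is fixed to the bin, the true tab is up to 15 mm off in x. Pushed to -x the shutter slides 24 mm to a slightly springy stop (found by feel): 2 N at first, 4 N just before the stop, then about 6 N more per mm. Let go, it springs shut. Axes as the hopper's.
- inlet_nominal (a point): Nominal centre of the inlet, at the head's top: 26 mm long (x), 24 mm wide (y), off by as much as the tab. Shut, it is covered; its front edge is 1 mm behind the tab's face. The shutter uncovers it from the front edge; the balls pass only with the shutter within about 5 mm of its stop. Axes as the hopper's.
- chute_grip (a point): Middle of the steel chute, half-way up (15 mm above its flat underside): open channel 130 mm long (x), 30 mm wide, 23 mm inside, walls 30 mm high. Nose to its own -x, z up. The floor falls 5 degrees to the closed rear, so the balls stay there while it is level; they run out when it is tipped nose down by 20 to 35 degrees. Grip it here across the walls from above. Mass 0.10 to 0.21 kg.
- chute_nose (a point): Foremost point of the chute's nose: 65 mm from its middle, 7 mm above the underside. The floor ends 24 mm short of it, and there the balls drop out between two cheeks 14 mm high, whose ends are round (radius 7 mm about a cross axis 7 mm behind this point): the chute can be tipped about that axis with the nose resting on the tab. Axes as the chute's.
- ball_1_center (a point): Centre of a steel grinding ball, 18 mm diameter, 24 g, at first lying with the others in a row in the rear of the chute; the three are alike.
- ball_2_center (a point): Centre of a steel grinding ball, 18 mm diameter, 24 g, at first lying with the others in a row in the rear of the chute; the three are alike.
- ball_3_center (a point): Centre of a steel grinding ball, 18 mm diameter, 24 g, at first lying with the others in a row in the rear of the chute; the three are alike.
- clip: Black binder clip, 32 x 29 x 36 mm, bystander; origin at the centre of its underside.
- green_tape: Green roll of tape lying flat, 67 mm across, 19 mm high, bystander; origin under its centre.
- brass_weight: Brass knob weight, 24 mm across, 35 mm high, bystander; origin under its centre.
- white_vial: White vial with a dark cap, 27 mm across, 56 mm high, bystander; origin under its centre.

How it is judged:
By the outcome, as a careful person would: the job done as asked, in the order asked, and still so for the second after the job is handed in, with the robot touching nothing.
It also fails if it takes over 67 s, if anything falls off the work surface, if the arm or the gripper's body presses on something with over 40 N, if the wrist force passes 120 N, or if a joint passes its speed limit or range.

ROBOT

A 7-joint arm with a two-finger parallel gripper is mounted at the origin on a cart in front of the work surface, level with it; the furniture and walls round the work are solid. World frame = base frame: x ahead of the robot, y to its left, z up, the work surface at z = 0. Lengths are in mm, angles in rad, forces in N, time in s.
With the tool pointing down it reaches from about 400 to 925 mm from the base axis. Payload 5.6 kg.
Tool frame: the origin (TCP) lies between the finger pads; the fingertips stand arm.finger_overhang ahead of it and the grasp point (between the pads) lies 5 mm behind it (arm.finger_overhang is the distance from the TCP to the fingertips, in mm); z points along the fingers, y is the line along which they close (so a half turn about z gives the same grasp; the last joint's range is limited). The gripper opens to 85 mm and grips with 20 to 120 N. Pads are 22 mm wide; open, the fingers measure 114 mm over their backs; the gripper's body (76 mm by 85 mm) begins 54 mm behind the grasp point. The pads swing forward as they close: fully open they stand 13 mm farther back than shut.
Start: joints at [-1.187, 0.468, -0.012, 1.603, 0.006, 1.071, -0.056], TCP at [269.113, 591.681, 245.29] pointing down, gripper open.
Joint ranges: [-2.53, 2.53], [-0.31, 2.02], [-1.57, 1.55], [0.28, 2.44], [-1.29, 4.43], [0.15, 1.84], [-2.92, 2.92]. Speed limits (rad/s): [2.57, 2.57, 3.14, 3.14, 3.14, 3.14, 3.14].

INTERFACE

Orientations are given as a rotation vector (axis times angle).
In Python, from plant import arm gives the robot as it stands.
- The arm moves only by the shell command python3 -m jog 'ROWS' [FORCE]. ROWS is JSON, a list of rows, each a list of 7 numbers: the opening in per cent of the stroke, from 0 (shut) to 100 (fully open), then the shift along the world's x, y, z in m, then the turn, a rotation vector about the world's x, y, z in rad. In form: [[gripper, tx, ty, tz, wx, wy, wz], ...]. A call has 1 to 5 rows; each row shifts and turns the commanded pose from where the row before left it; what a row does not reach is not made up. A row lasts 1/10 s, in which the tool goes at most 50 mm and 8.59 degrees, less where a joint would pass 70% of its speed; a pose out of reach is approached as far as the arm can. A call is refused whole if a number of a shift passes 0.05 or a number of a turn 0.15, either way. A call with a gripper value outside its range is refused whole. The fingers move at their own pace and stop on an object; FORCE is the grip in N (left out, the last holds). Time passes only in rows, so rows that do not move let the fingers close. It gives the time, the measured TCP pose, the force, the opening and the grip force at its end, in the units of the state.
- arm.get_state(): the state, without advancing time (a new reading comes with each control period).
- arm.read_camera(name): name is "scene" or "top" or "wrist"; returns (picture, depth): 384x512x3 uint8, blue, green, red; 384x512 float32, mm along the optical axis (not along the pixel's ray), 0 where there is no reading.
- arm.camera_info(name): a dict with "K" (3x3 intrinsics, pixels), "rvec" (rotation vector, rad) and "tvec" (3), from world to camera coordinates, as OpenCV has them. Camera axes: x right, y down, z forward; pixel columns grow to the right and rows downward; lengths in mm; the calibration is good to about 2 mm. A picture is of the moment at which its call begins: read the wrist's pose just before it. camera_info takes no time and is no camera call; for the wrist camera it gives the pose at the moment of the call.
- arm.finish_job(): hands the job in; it is judged then, once.
The state is a dict: "t": time; "joint_pos": joint angles; "joint_velocities": joint speeds; "effort": joint torques, N m; "tcp_pos": TCP position; "tcp_rot": TCP orientation; "force": force on the tool from outside, world axes, zero at the start; "moment": the same for the moment, N m; "finger_gap": opening from 0.0 (shut) to 1.0 (fully open); "grasp_force": force on a finger pad.
Only numpy, scipy, OpenCV 4.12 (cv2) and the standard library are available. Lean on these libraries where they do the work, as an engineer would, in place of code of your own. Each camera call takes 0.05 s, during which the arm holds its last target. There are 200 camera calls.

## Working session

There is one attempt and no reset: what is moved stays moved. The work goes in short steps, Python scripts to look and compute and a shell command to move; the robot and the scene stay as the last step left them, time stands still between calls to the robot, and variables do not carry over. Pictures are saved under pics/ and viewed, at most 10 in all, crops included, and the job is handed in when it is done.

```bash
ls; mkdir -p pics
cat > h.py <<'E'
import numpy as np, cv2
from plant import arm
def cam(n):
    i=arm.camera_info(n); im,d=arm.read_camera(n)
    R=cv2.Rodrigues(np.array(i['rvec'],float))[0]; return im,d,np.array(i['K'],float),R,np.array(i['tvec'],float).ravel()
def ray(c,u,v,z):
    _,_,K,R,t=c; o=-R.T@t; w=R.T@np.linalg.solve(K,[u,v,1]); return o+w*(z-o[2])/w[2]
def pts(c):
    im,d,K,R,t=c; v,u=np.mgrid[:384,:512]; p=np.stack([u,v,np.ones_like(u)],-1)@np.linalg.inv(K).T*d[...,None]
    return (p-t)@R
E
python3 - <<'E'
from h import *
import pickle
s=arm.get_state(); print(s, arm.finger_overhang)
for n in ['scene','top','wrist']:
    c=cam(n); cv2.imwrite(f'pics/{n}0.png',c[0]); pickle.dump(c,open(n+'0.pkl','wb')); print(n,-c[3].T@c[4])
E
```

```text
pics
{'t': 0.0, 'joint_pos': array([-1.18698911,  0.46836994, -0.01160384,  1.60365798,  0.00602829,
        1.07139111, -0.05628136]), 'joint_velocities': array([-0.00053265,  0.00124467, -0.00058618, -0.00118497, -0.00208701,
       -0.00092979, -0.00013997]), 'effort': array([-3.22278515e-05, -5.32380331e+01,  2.13585421e-02, -2.51295197e+01,
        1.13998973e-02,  7.87531579e-03, -7.28103402e-06]), 'tcp_pos': array([268.9193894 , 591.16086823, 244.32878675]), 'tcp_rot': array([-6.65347710e-01, -3.07008939e+00,  2.79152581e-03]), 'force': array([-0.75294466,  0.10629637, -0.19633658]), 'moment': array([-0.04450736, -0.02310184, -0.02695953]), 'grasp_force': 0.0, 'finger_gap': 1.0012946708646446} 14.0
scene [-158.22160989 -382.31769595  530.36421614]
top [411.1496048   66.48004577 925.01976286]
wrist [197.59856294 624.28494062 373.83927091]
```

View pics/top0.png

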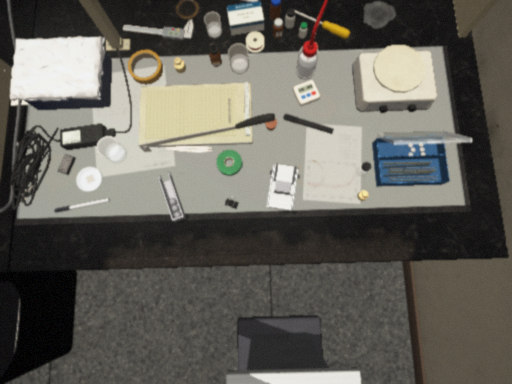

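View pics/scene0.png

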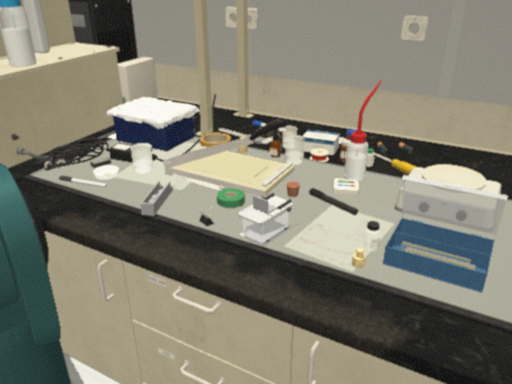

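The top view shows the chute at (172,197), hopper at (283,186), clip at (231,203), tape at (229,162), brass weight at (363,195) and vial at (366,166). I'll measure these from depth.

Run:
```python
from h import *
import pickle
c=pickle.load(open('top0.pkl','rb')); P=pts(c); print(c[2][0,0])
for n,u,v,r in [('chute',172,197,28),('hopper',283,186,26),('clip',231,203,9),('tape',229,162,16),('brass',363,195,8),('vial',366,166,8)]:
    q=P[v-r:v+r,u-r:u+r].reshape(-1,3); m=(q[:,2]>7)&(q[:,2]<110); k=q[m]
    print(n,len(k),np.median(q[:,2]).round(1),k.mean(0).round(1),k.min(0).round(),k.max(0).round())
    if n in('chute','hopper'):
        print(cv2.minAreaRect(k[:,:2].astype(np.float32)))
        for lo in range(0,100,10): 
            a=k[(k[:,2]>lo)&(k[:,2]<=lo+10)]
            if len(a)>3: print(lo,len(a),a.mean(0).round(1),cv2.minAreaRect(a[:,:2].astype(np.float32)))
print(ray(c,256,192,0),ray(c,356,192,0))
a=cv2.resize(c[0][150:235,150:310],(800,425),interpolation=cv2.INTER_CUBIC); 
s=pickle.load(open('scene0.pkl','rb'))[0]; b=cv2.resize(s[175:250,130:300],(340,150),interpolation=cv2.INTER_CUBIC)
o=np.zeros((585,800,3),np.uint8);o[:425]=a;o[430:580,:340]=b;cv2.imwrite('pics/c1.png',o)
```

```text
360.2323596196847
chute 1887 7.6 [582.2 293.5  14.1] [515. 222.   7.] [656. 369.  42.]
((585.6054077148438, 295.6171875), (141.78753662109375, 146.03799438476562), 0.39980748295783997)
0 1162 [587.7 295.7   8.2] ((587.0286865234375, 295.8147277832031), (138.46290588378906, 146.11473083496094), 0.2130904197692871)
10 328 [581.6 293.3  14.5] ((583.86474609375, 294.5826416015625), (138.30752563476562, 143.93359375), 0.4488525688648224)
20 169 [566.7 287.   25.5] ((580.4564208984375, 291.0347900390625), (128.51980590820312, 29.5468807220459), 20.873008728027344)
30 225 [565.8 287.5  35.4] ((574.1929321289062, 290.66925048828125), (116.22095489501953, 30.794017791748047), 19.450780868530273)
hopper 1828 8.7 [591.9   8.8  42.9] [530. -64.   7.] [670.  74.  96.]
((599.566162109375, 5.019721984863281), (134.17921447753906, 137.97618103027344), 88.11270141601562)
0 647 [599.9   5.5   8.1] ((600.7227172851562, 4.9816131591796875), (134.17921447753906, 135.66183471679688), 88.11270141601562)
10 68 [602.4  23.4  10.8] ((599.50390625, 6.256340026855469), (132.36070251464844, 135.07876586914062), 
[... 319 characters left out ...]
71347808837891), (47.7135124206543, 71.8646011352539), 78.62218475341797)
80 13 [569.3  15.3  84.9] ((568.9920043945312, 13.653312683105469), (35.7792854309082, 0.7170252203941345), 79.40081024169922)
90 24 [570.   13.2  92.8] ((569.8713989257812, 13.00329875946045), (38.24105453491211, 2.9803812503814697), 79.84449768066406)
clip 215 8.1 [558.6 140.5  14.2] [537. 119.   7.] [582. 164.  43.]
tape 752 9.9 [665.6 143.6  19.4] [625. 103.   7.] [713. 186.  31.]
brass 168 7.9 [ 567.7 -195.1   20. ] [ 550. -219.    7.] [ 590. -178.   46.]
vial 183 26.9 [ 636.4 -201.3   40.2] [ 619. -234.    7.] [ 667. -184.   65.]
[586.27146839  74.97956658   0.        ] [ 578.1343306  -184.69191392    0.        ]
```

View pics/c1.png

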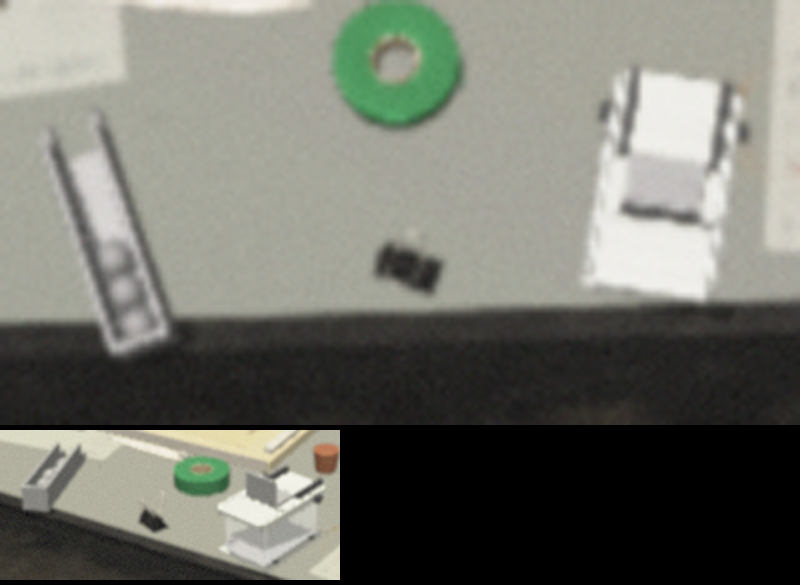

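The crop shows the chute with its nose up-image (away from the robot), and the three balls in the rear. The hopper tab faces the robot, so its front is towards -x world. Next I move over the chute and look with the wrist camera.

```bash
R='x'; python3 -m jog '[[100,0.03,-0.03,0,0,0,0.078],[100,0.03,-0.03,0,0,0,0.078],[100,0.03,-0.03,0,0,0,0.078],[100,0.03,-0.03,0,0,0,0.078],[100,0.03,-0.03,0,0,0,0.078]]'
python3 -m jog '[[100,0.03,-0.03,0,0,0,0.078],[100,0.03,-0.03,0,0,0,0.078],[100,0.03,-0.03,0,0,0,0.078],[100,0.03,-0.03,0,0,0,0.078],[100,0.03,-0.03,0,0,0,0.078]]'
python3 -m jog '[[100,0,0,0,0,0,0],[100,0,0,0,0,0,0]]'
python3 - <<'E'
from h import *
import pickle
c=pickle.load(open('top0.pkl','rb'))
for u,v,z in [(172.4,221,30),(184,217,30),(160,176,14),(169.4,173,14)]: print(ray(c,u,v,z).round(1))
s=arm.get_state();print(s['tcp_pos'],s['tcp_rot'],s['joint_pos'])
c=cam('wrist');cv2.imwrite('pics/w1.png',c[0]);pickle.dump(c,open('w1.pkl','wb'));print(-c[3].T@c[4],c[3][2],c[2][0,0])
E
```

```text
t: 0.65
tcp_pos: [420.1, 440.2, 245.1]
tcp_rot: [-0.053, -3.141, 0.001]
force: [0.1, 0.1, 0.5]
finger_gap: 1.001
grasp_force: 0.0
t: 1.15
tcp_pos: [570.0, 290.2, 245.0]
tcp_rot: [0.557, -3.091, 0.0]
force: [1.3, 1.1, 0.3]
finger_gap: 0.997
grasp_force: 0.0
t: 1.35
tcp_pos: [569.7, 290.3, 244.7]
tcp_rot: [0.546, -3.093, 0.0]
force: [-1.2, 1.1, 0.2]
finger_gap: 0.997
grasp_force: 0.0
[513.4 285.8  30. ]
[522.6 256.8  30. ]
[634.  324.3  14. ]
[641.3 299.8  14. ]
[569.66591482 290.31566064 244.73998062] [ 5.46477375e-01 -3.09280040e+00  3.24145457e-04] [-0.49137627  0.45191065 -0.04368377  1.62862686  0.02170145  1.06243065
  1.3793117 ]
[496.06150257 263.11740267 374.23473101] [ 0.29008121  0.10500487 -0.95122388] 282.91454831280265
```

View pics/w1.png

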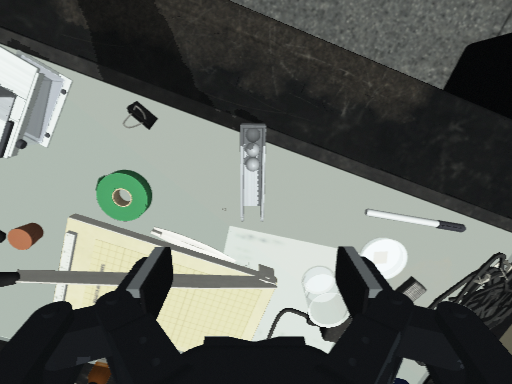

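The wrist view shows the chute from its rear at (241–266,124) to its nose ends at (241–264,220), with the balls at (252,132–165).

Run:
```python
from h import *
import pickle
c=pickle.load(open('w1.pkl','rb'))
r=[ray(c,u,v,z) for u,v,z in [(240.5,124,30),(266.5,124,30),(241,221,7),(264.5,221,7)]]
for x in r: print(x.round(1))
a=(r[0]+r[1])/2;b=(r[2]+r[3])/2;print((a+b)[:2]/2,np.linalg.norm((b-a)[:2]),np.degrees(np.arctan2(*(b-a)[1::-1])))
P=pts(c);
q=P[110:230,225:285].reshape(-1,3);k=q[(q[:,2]>10)&(q[:,2]<45)];print(np.median(P[180:200,215:230,2]),np.percentile(k[:,2],98),cv2.minAreaRect(k[:,:2].astype(np.float32)))
```

```text
[525.1 256.7  30. ]
[514.6 285.7  30. ]
[652.6 300.6   7. ]
[641.3 331.7   7. ]
[583.38831347 293.6668385 ] 134.77559419172766 19.48731813392989
8.04406976199034 39.34536462256076 ((571.0753173828125, 298.759521484375), (141.2811737060547, 67.94061279296875), 27.23906707763672)
```

Run:
```python
from h import *
import pickle
c=pickle.load(open('w1.pkl','rb'));P=pts(c)
print('black',[np.median(P[v-5:v+5,u-5:u+5,2]).round(1) for u,v in [(60,30),(250,90),(350,130),(450,170)]],'grey',[np.median(P[v-5:v+5,u-5:u+5,2]).round(1) for u,v in [(200,130),(300,170),(200,200),(60,140)]])
r=[ray(c,u,v,z+8) for u,v,z in [(240.5,124,30),(266.5,124,30),(241,221,7),(264.5,221,7)]]
a=(r[0]+r[1])/2;b=(r[2]+r[3])/2;print((a+b)[:2]/2,np.linalg.norm((b-a)[:2]),np.degrees(np.arctan2(*(b-a)[1::-1])),np.linalg.norm(r[0]-r[1]),np.linalg.norm(r[2]-r[3]))
t=pickle.load(open('top0.pkl','rb'));P=pts(t)
print('top black',[np.median(P[v-3:v+3,u-3:u+3,2]).round(1) for u,v in [(150,235),(250,230),(350,230),(30,235)]],[np.median(P[v-3:v+3,u-3:u+3,2]).round(1) for u,v in [(120,200),(210,190),(250,200),(330,205)]])
```

```text
black [np.float64(0.8), np.float64(1.2), np.float64(0.9), np.float64(0.6)] grey [np.float64(8.1), np.float64(8.1), np.float64(8.0), np.float64(8.4)]
[581.46862827 292.99546409] 131.8761585021575 19.48710777684445 30.08874918965056 32.392214696707306
top black [np.float64(-0.2), np.float64(0.2), np.float64(-0.8), np.float64(0.7)] [np.float64(7.3), np.float64(6.7), np.float64(7.7), np.float64(6.4)]
```

A mat lies at z≈8, so everything stands 8 mm higher. Chute centre is (581,293) at 19.7°, with length and width both plausible. I go down to TCP z≈25 and grip.

```bash
python3 -m jog '[[100,0.006,0.0015,-0.04,0,0,0],[100,0.0055,0.001,-0.04,0,0,0],[100,0,0,-0.04,0,0,0],[80,0,0,-0.04,0,0,0],[60,0,0,-0.03,0,0,0]]'
python3 -m jog '[[60,0,0,-0.015,0,0,0],[50,0,0,-0.015,0,0,0],[50,0,0,0,0,0,0]]'
python3 -m jog '[[30,0,0,0,0,0,0],[20,0,0,0,0,0,0],[10,0,0,0,0,0,0],[10,0,0,0,0,0,0],[10,0,0,0,0,0,0]]' 60
```

```text
t: 1.9
tcp_pos: [578.0, 296.0, 52.7]
tcp_rot: [0.556, -3.089, -0.0]
force: [0.5, 0.3, -0.4]
finger_gap: 0.69
grasp_force: 0.0
t: 2.2
tcp_pos: [579.4, 294.7, 24.0]
tcp_rot: [0.553, -3.09, 0.001]
force: [-0.4, 0.7, -0.1]
finger_gap: 0.505
grasp_force: 0.0
t: 2.7
tcp_pos: [581.2, 294.6, 26.5]
tcp_rot: [-0.551, 3.091, 0.001]
force: [-0.4, 0.3, 5.2]
finger_gap: 0.337
grasp_force: 60.0
```

Gripped: the gap of 0.34 matches the 30 mm width. Next I lift gently, then carry the chute to in front of the hopper with ramped steps.

```bash
python3 -m jog '[[10,0,0,0.005,0,0,0],[10,0,0,0.01,0,0,0],[10,0,0,0.015,0,0,0],[10,0,0,0.015,0,0,0],[10,0,0,0.015,0,0,0]]'
python3 -m jog '[[10,0,0,0.01,0,0,0],[10,0,0,0.005,0,0,0],[10,0,0,0,0,0,0]]'
python3 -m jog '[[10,-0.002,-0.005,0,0,0,-0.02],[10,-0.004,-0.01,0,0,0,-0.04],[10,-0.006,-0.015,0,0,0,-0.04],[10,-0.008,-0.02,0,0,0,-0.04],[10,-0.008,-0.02,0,0,0,-0.04]]'
python3 -m jog '[[10,-0.008,-0.02,0,0,0,-0.04],[10,-0.008,-0.02,0,0,0,-0.04],[10,-0.008,-0.02,0,0,0,-0.04],[10,-0.008,-0.02,0,0,0,-0.04],[10,-0.008,-0.02,0,0,0,-0.04]]'
python3 -m jog '[[10,-0.009,-0.02,0,0,0,-0.04],[10,-0.009,-0.02,0,0,0,-0.04],[10,-0.009,-0.02,0,0,0,-0.04],[10,-0.008,-0.018,0,0,0,-0.03],[10,-0.006,-0.014,0,0,0,-0.02]]'
python3 -m jog '[[10,-0.004,-0.01,0,0,0,-0.004],[10,-0.002,-0.006,0,0,0,0],[10,0,0,0,0,0,0],[10,0,0,0,0,0,0]]'
python3 - <<'E'
from h import *
import pickle
s=arm.get_state();print(s['tcp_pos'],s['tcp_rot'],s['joint_pos'],s['force'],s['moment'])
for n in ['wrist','scene','top']:
    c=cam(n);cv2.imwrite(f'pics/{n}2.png',c[0]);pickle.dump(c,open(n+'2.pkl','wb'))
    if n=='wrist': print(-c[3].T@c[4])
E
```

```text
t: 3.2
tcp_pos: [580.9, 294.3, 87.1]
tcp_rot: [-0.552, 3.092, 0.001]
force: [0.2, -0.3, -1.9]
finger_gap: 0.343
grasp_force: 59.4
t: 3.5
tcp_pos: [581.0, 294.4, 101.4]
tcp_rot: [-0.552, 3.091, 0.001]
force: [-0.8, 0.9, -2.9]
finger_gap: 0.337
grasp_force: 59.4
t: 4.0
tcp_pos: [551.5, 222.3, 99.5]
tcp_rot: [0.266, -3.129, 0.001]
force: [-0.4, -0.8, -1.6]
finger_gap: 0.341
grasp_force: 59.4
t: 4.5
tcp_pos: [511.3, 122.3, 99.8]
tcp_rot: [-0.049, -3.14, 0.001]
force: [-0.1, -0.8, -1.6]
finger_gap: 0.341
grasp_force: 59.4
t: 5.0
tcp_pos: [470.7, 30.3, 100.3]
tcp_rot: [-0.314, -3.126, 0.0]
force: [-0.3, -0.1, -3.3]
finger_gap: 0.339
grasp_force: 59.4
t: 5.4
tcp_pos: [466.1, 16.7, 100.4]
tcp_rot: [0.314, 3.125, 0.001]
force: [0.9, -0.9, -1.4]
finger_gap: 0.344
grasp_force: 59.4
[466.05333568  16.74997163 100.36042655] [3.13780571e-01 3.12530317e+00 8.20929895e-04] [-0.20041262  0.38543309  0.1095153   2.15612073 -0.07325436  0.60271161
  1.33214642] [ 0.89891845 -0.91382208 -1.43754591] [ 0.03789792 -0.04034793 -0.0140086 ]
[389.03506951  32.46201616 229.75024488]
```

View pics/wrist2.png

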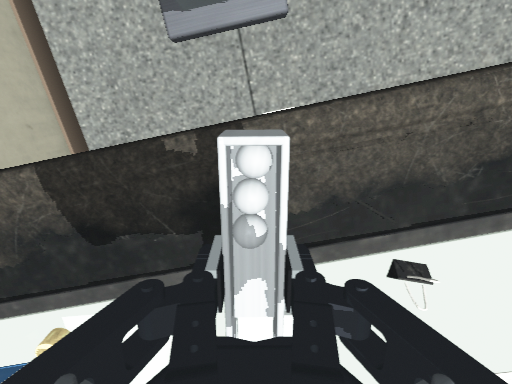

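The wrist view shows all three balls in the rear of the chute at (252,160), (250,196) and (250,230). I check the alignment in the top and scene views.

Run:
```python
from h import *
import pickle
t=pickle.load(open('top2.pkl','rb'));s=pickle.load(open('scene2.pkl','rb'))
o=np.zeros((600,800,3),np.uint8)
o[:,:400]=cv2.resize(t[0][150:240,250:310],(400,600),interpolation=cv2.INTER_CUBIC)
o[:300,400:]=cv2.resize(s[0][170:260,190:310],(400,300),interpolation=cv2.INTER_CUBIC)
cv2.imwrite('pics/c2.png',o)
# precise tab and head edges from the clean first view
t=pickle.load(open('top0.pkl','rb'));P=pts(t)[160:215,262:302];P=P.reshape(-1,3);z=P[:,2]
tab=P[(z>78)&(z<100)];h=P[(z>60)&(z<68)]
for k in(tab,h):
    l=cv2.fitLine(k[:,:2].astype(np.float32),cv2.DIST_HUBER,0,.01,.01).ravel();print(l,np.degrees(np.arctan2(l[1],l[0])),np.median(k[:,2]))
p=np.array([.9836,-.1805]);q=np.array([.1805,.9836])
for k in (tab,h): print('along',np.percentile(k[:,:2]@p,[1,50,99]),'across',np.percentile(k[:,:2]@q,[1,50,99]))
g=arm.get_state()['tcp_pos'][:2];print('tcp',g@p,g@q)
```

```text
[1.8368009e-01 9.8298609e-01 5.6851630e+02 9.3187084e+00] 79.41581 91.87592224754812
[ 9.8049647e-01 -1.9653672e-01  5.8737402e+02  9.5241241e+00] -11.334508 63.52188449255449
along [556.7082815  557.48905827 559.67850492] across [ 97.18224128 115.95688832 134.64808664]
along [522.76484623 574.30573155 628.29471798] across [ 84.5119343  115.3868693  146.71567139]
tcp 455.2435935177693 100.74323618794475
```

View pics/c2.png

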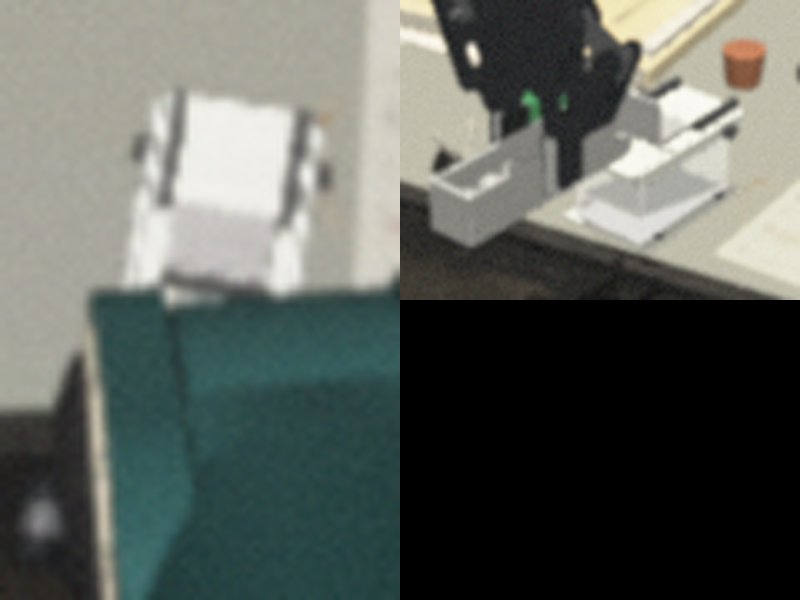

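The tab's front face lies about 37 mm ahead of the nose, and the chute needs to move 16 mm in +y. I shift it and lower partway, then measure chute against hopper in one view.

```bash
python3 -m jog '[[10,0.0008,0.004,-0.001,0,0,0.004],[10,0.0008,0.004,-0.003,0,0,0.004],[10,0.0008,0.004,-0.003,0,0,0],[10,0.0007,0.0039,-0.002,0,0,0],[10,0,0,-0.001,0,0,0]]'
python3 -m jog '[[10,0,0,0,0,0,0],[10,0,0,0,0,0,0]]'
python3 - <<'E'
from h import *
import pickle
s=arm.get_state();g=s['tcp_pos'];print(g,s['tcp_rot'],s['force'])
p=np.array([.9816,-.1908]);q=np.array([.1908,.9816])
c=cam('scene');pickle.dump(c,open('s3.pkl','wb'));P=pts(c);im=c[0]
A=P[...,:2]@p;B=P[...,:2]@q;Z=P[...,2]
print('tcp',g[:2]@p,g[:2]@q)
H=(A>520)&(A<640)&(abs(B-121)<45)
k=H&(Z>57)&(Z<68);print('head z',np.median(Z[k]),'B',np.percentile(B[k],[2,98]),'A',np.percentile(A[k],[2,98]))
k=H&(Z>72)&(A>545)&(A<570);print('tab A',np.percentile(A[k],[5,50,95]),'B',np.percentile(B[k],[2,98]),Z[k].max())
k=(A>380)&(A<525)&(abs(B-121)<18)&(Z<112)&(Z>60);print('chute A',np.percentile(A[k],[1,99]),'B',np.percentile(B[k],[2,98]),'Z',np.percentile(Z[k],[1,5,95,99]))
r=k&(A<405);print('rear Z',np.percentile(Z[r],[2,98]),'B',np.percentile(B[r],[2,98]))
v,u=np.where(k);print(u.min(),u.max(),v.min(),v.max())
cv2.imwrite('pics/s3.png',cv2.resize(im[170:270,180:310],(780,600),interpolation=cv2.INTER_CUBIC))
E
```

```text
t: 6.05
tcp_pos: [468.7, 32.9, 89.9]
tcp_rot: [-0.3, -3.127, -0.0]
force: [0.5, 0.4, -3.1]
finger_gap: 0.342
grasp_force: 59.4
t: 6.25
tcp_pos: [468.7, 31.9, 90.3]
tcp_rot: [-0.303, -3.127, 0.0]
force: [0.1, -0.3, -3.6]
finger_gap: 0.346
grasp_force: 59.4
[468.67080855  31.89157406  90.25286988] [-3.02847067e-01 -3.12688310e+00  2.32468895e-04] [ 0.07561392 -0.34647024 -3.63902358]
tcp 453.96235334428803 120.72715937135717
head z 64.41875317817625 B [ 84.55552446 143.22658738] A [521.61379195 625.81420438]
tab A [554.67396145 556.05861939 558.15345921] B [ 99.38410758 138.30220136] 95.26218499266061
chute A [387.18122041 521.15620198] B [103.30975352 135.12891839] Z [ 64.74407792  74.46904579 103.44190569 110.47214115]
rear Z [ 73.8430239  103.00432153] B [103.45031623 133.40134112]
193 256 204 245
```

View pics/s3.png

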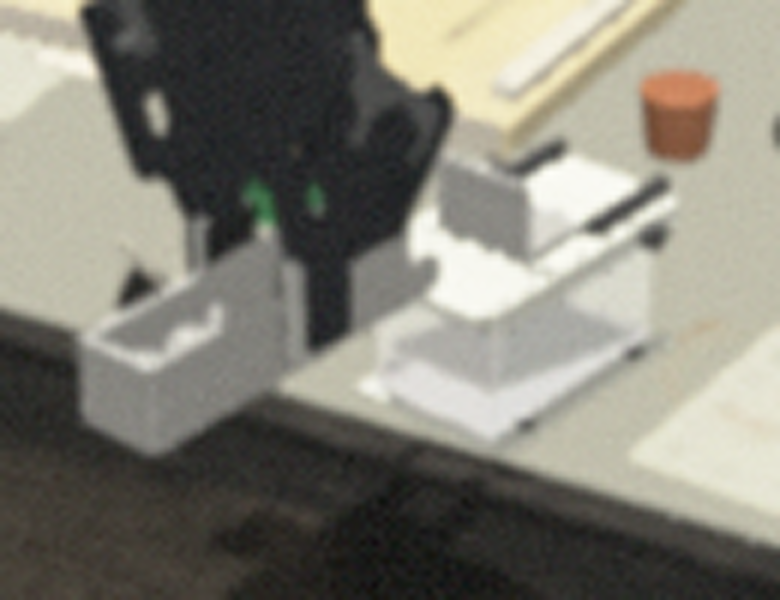

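In the scene view the chute is laterally in line with the tab (B≈118.5 against 118.9), with its underside about 8 mm above the head top. I lower 5 mm and advance to just short of contact.

```bash
python3 -m jog '[[10,0.002,-0.0004,-0.001,0,0,0],[10,0.0039,-0.0008,-0.001,0,0,0],[10,0.0059,-0.0011,-0.001,0,0,0],[10,0.0059,-0.0011,-0.001,0,0,0],[10,0.0059,-0.0011,-0.001,0,0,0]]'
python3 -m jog '[[10,0.0049,-0.001,0,0,0,0],[10,0.0029,-0.0006,0,0,0,0],[10,0.002,-0.0004,0,0,0,0],[10,0,0,0,0,0,0]]'
python3 -m jog '[[10,0.0029,-0.0006,0,0,0,0],[10,0.0029,-0.0006,0,0,0,0],[10,0,0,0,0,0,0]]'
python3 -m jog '[[10,0.0029,-0.0006,0,0,0,0],[10,0.0029,-0.0006,0,0,0,0],[10,0,0,0,0,0,0]]'
```

```text
t: 6.8
tcp_pos: [493.1, 27.4, 85.2]
tcp_rot: [0.303, 3.127, 0.0]
force: [-0.4, 0.8, -3.1]
finger_gap: 0.344
grasp_force: 59.4
t: 7.2
tcp_pos: [502.3, 25.5, 85.3]
tcp_rot: [0.303, 3.127, 0.0]
force: [0.4, -1.1, -2.3]
finger_gap: 0.338
grasp_force: 59.4
t: 7.5
tcp_pos: [507.6, 24.5, 85.2]
tcp_rot: [-0.302, -3.126, -0.0]
force: [-1.7, 0.8, -1.1]
finger_gap: 0.342
grasp_force: 59.5
t: 7.8
tcp_pos: [513.8, 23.2, 85.1]
tcp_rot: [-0.302, -3.127, -0.0]
force: [-2.8, 1.6, -2.3]
finger_gap: 0.342
grasp_force: 59.5
```

Contact is at about x≈506, so I expect the stop at about 530. Pressing on.

```bash
python3 -m jog '[[10,0.0029,-0.0006,0,0,0,0],[10,0.0029,-0.0006,0,0,0,0],[10,0.0029,-0.0006,0,0,0,0],[10,0,0,0,0,0,0]]'
python3 -m jog '[[10,0.002,-0.0004,0,0,0,0],[10,0.002,-0.0004,0,0,0,0],[10,0,0,0,0,0,0]]'
python3 -m jog '[[10,0.001,-0.0002,0,0,0,0],[10,0,0,0,0,0,0]]'
python3 -m jog '[[10,0.001,-0.0002,0,0,0,0],[10,0,0,0,0,0,0]]'
```

```text
t: 8.2
tcp_pos: [522.7, 21.4, 85.2]
tcp_rot: [-0.302, -3.127, -0.0]
force: [-2.6, 1.5, -2.1]
finger_gap: 0.344
grasp_force: 59.5
t: 8.5
tcp_pos: [526.5, 20.7, 85.2]
tcp_rot: [-0.302, -3.127, -0.0]
force: [-3.4, 3.0, -2.8]
finger_gap: 0.34
grasp_force: 59.4
t: 8.7
tcp_pos: [527.4, 20.5, 85.2]
tcp_rot: [-0.302, -3.127, -0.0]
force: [-4.0, 2.4, -2.9]
finger_gap: 0.343
grasp_force: 59.5
t: 8.9
tcp_pos: [528.4, 20.3, 85.2]
tcp_rot: [-0.302, -3.127, -0.0]
force: [-4.4, 2.5, -2.0]
finger_gap: 0.341
grasp_force: 59.4
```

```bash
python3 -m jog '[[10,0.001,-0.0002,0,0,0,0],[10,0,0,0,0,0,0]]'
python3 -m jog '[[10,0.0007,-0.0001,0,0,0,0],[10,0,0,0,0,0,0]]'
```

```text
t: 9.1
tcp_pos: [529.5, 20.1, 85.3]
tcp_rot: [0.302, 3.127, 0.0]
force: [-3.5, 2.0, -3.1]
finger_gap: 0.337
grasp_force: 59.4
t: 9.3
tcp_pos: [529.7, 20.0, 85.2]
tcp_rot: [-0.302, -3.126, -0.0]
force: [-6.0, 3.5, -2.6]
finger_gap: 0.339
grasp_force: 59.5
```

```bash
python3 -m jog '[[10,0.0007,-0.0001,0,0,0,0],[10,0,0,0,0,0,0]]'
python3 -m jog '[[10,0.0003,-0.0001,0,0,0,0],[10,0,0,0,0,0,0]]'
```

```text
t: 9.5
tcp_pos: [529.7, 20.0, 85.2]
tcp_rot: [-0.302, -3.125, -0.0]
force: [-6.4, 3.7, 0.6]
finger_gap: 0.343
grasp_force: 59.7
t: 9.7
tcp_pos: [529.7, 20.0, 85.1]
tcp_rot: [-0.302, -3.124, -0.0]
force: [-8.3, 3.2, 0.0]
finger_gap: 0.342
grasp_force: 59.7
```

The shutter is at its stop, with a steady press of about 9 N. I raise the grip and press to about 11 N, then begin tipping about the nose axis in small steps.

```bash
python3 -m jog '[[10,0.0004,-0.0001,0,0,0,0],[10,0,0,0,0,0,0],[10,0,0,0,0,0,0]]' 110
python3 -m jog '[[10,0.0007,-0.0001,0.0029,0.0095,0.049,0],[10,0.0008,-0.0002,0.0029,0.0095,0.049,0],[10,0,0,0,0,0,0]]'
```

```text
t: 10.0
tcp_pos: [529.7, 19.7, 84.6]
tcp_rot: [-0.302, -3.123, 0.0]
force: [-6.8, 2.5, -1.9]
finger_gap: 0.33
grasp_force: 108.6
t: 10.3
tcp_pos: [531.3, 19.3, 90.7]
tcp_rot: [-0.293, -3.022, -0.014]
force: [-8.8, 3.2, 0.1]
finger_gap: 0.329
grasp_force: 109.0
```

```bash
python3 -m jog '[[10,0.0013,-0.0002,0.0028,0.0095,0.049,0],[10,0.0011,-0.0002,0.0028,0.0095,0.049,0]]'
python3 -m jog '[[10,0.0012,-0.0002,0.0027,0.0095,0.049,0],[10,0.0013,-0.0003,0.0026,0.0095,0.049,0]]'
```

```text
t: 10.5
tcp_pos: [533.3, 18.9, 96.5]
tcp_rot: [-0.283, -2.923, -0.028]
force: [-7.7, 2.7, -1.3]
finger_gap: 0.331
grasp_force: 108.7
t: 10.7
tcp_pos: [535.9, 18.4, 102.2]
tcp_rot: [-0.274, -2.823, -0.041]
force: [-9.8, 3.3, 1.5]
finger_gap: 0.331
grasp_force: 108.8
```

```bash
python3 -m jog '[[10,0.0016,-0.0003,0.0026,0.0095,0.049,0],[10,0.0015,-0.0003,0.0025,0.0095,0.049,0]]'
python3 -m jog '[[10,0.0017,-0.0003,0.0024,0.0095,0.049,0],[10,0.0018,-0.0003,0.0023,0.0095,0.049,0]]'
python3 -m jog '[[10,0,0,0,0,0,0],[10,0,0,0,0,0,0]]'
python3 - <<'E'
from h import *
import pickle
s=arm.get_state();print(s['tcp_pos'],s['tcp_rot'],s['joint_pos'],s['force'])
w=cam('wrist');c=cam('scene');pickle.dump((w,c),open('4.pkl','wb'))
o=np.zeros((384,800,3),np.uint8);o[:,:400]=w[0][:,56:456];o[:,400:]=cv2.resize(c[0][160:256,200:300],(400,384),interpolation=cv2.INTER_CUBIC)
cv2.imwrite('pics/c4.png',o)
E
```

```text
t: 10.9
tcp_pos: [539.1, 17.8, 107.6]
tcp_rot: [-0.264, -2.724, -0.053]
force: [-9.5, 2.1, 1.7]
finger_gap: 0.329
grasp_force: 108.9
t: 11.1
tcp_pos: [542.6, 17.1, 112.6]
tcp_rot: [-0.254, -2.624, -0.064]
force: [-10.2, 1.8, 5.6]
finger_gap: 0.331
grasp_force: 108.9
t: 11.3
tcp_pos: [542.6, 17.1, 111.7]
tcp_rot: [-0.255, -2.626, -0.064]
force: [-9.1, 1.8, 0.6]
finger_gap: 0.329
grasp_force: 108.8
[542.60508707  17.09357939 111.7430182 ] [-0.25486576 -2.62589178 -0.06363142] [-0.08791168  0.71483327  0.07835577  1.61951973 -0.15578249  1.30963736
  1.44038561] [-9.07491768  1.84033171  0.57406117]
```

View pics/c4.png

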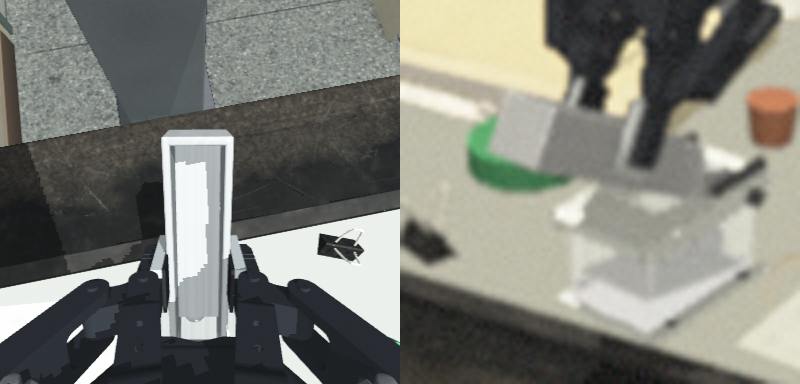

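The balls have left the chute's rear, though something round shows near its mouth at (195,318). I wait with the press held and compare frames numerically.

```bash
python3 -m jog '[[10,0.0003,-0.0001,0,0,0,0],[10,0,0,0,0,0,0],[10,0,0,0,0,0,0],[10,0,0,0,0,0,0],[10,0,0,0,0,0,0]]'
python3 - <<'E'
from h import *
import pickle
w0,c0=pickle.load(open('4.pkl','rb'));w=cam('wrist');c=cam('scene');pickle.dump((w,c),open('5.pkl','wb'))
p=np.array([.9816,-.1908]);q=np.array([.1908,.9816]);g=arm.get_state()['tcp_pos']
d=np.abs(w[0].astype(int)-w0[0]).sum(2)[130:340,215:295];v,u=np.where(d>60);print('diff',len(v),(v.min()+130,v.max()+130,u.min()+215,u.max()+215) if len(v) else '')
# depth profile along chute centreline, height above chute floor
P=pts(w)
for v in range(150,340,8):
    x=P[v,242:262];x=x[(x[:,2]>20)]
    if len(x): m=np.median(x,0);print(v,(m[:2]@p).round(),m[2].round(1),x[:,2].max().round(1),end=' | ')
o=np.zeros((600,800,3),np.uint8);o[:320,:400]=cv2.resize(w[0][240:344,190:320],(400,320));o[320:,:400]=cv2.resize(c[0][190:260,235:335],(400,280),interpolation=cv2.INTER_CUBIC)
o[:320,400:]=cv2.resize(pickle.load(open('s3.pkl','rb'))[0][190:260,235:335],(400,320),interpolation=cv2.INTER_CUBIC)
cv2.imwrite('pics/c5.png',o)
E
```

```text
t: 11.9
tcp_pos: [542.6, 17.1, 111.8]
tcp_rot: [-0.255, -2.626, -0.064]
force: [-10.0, 1.7, 0.7]
finger_gap: 0.332
grasp_force: 108.8
diff 481 (np.int64(133), np.int64(339), np.int64(219), np.int64(289))
150 474.0 127.2 128.4 | 158 478.0 125.4 126.9 | 166 482.0 124.0 124.9 | 174 486.0 122.3 123.3 | 182 489.0 120.4 121.6 | 190 493.0 118.8 120.0 | 198 497.0 117.1 118.4 | 206 501.0 115.1 116.2 | 214 505.0 113.2 114.2 | 222 510.0 111.5 263.6 | 230 513.0 109.5 110.9 | 238 518.0 107.8 109.5 | 246 522.0 106.1 106.9 | 254 526.0 104.3 104.9 | 262 531.0 102.4 102.9 | 270 535.0 100.0 101.0 | 278 540.0 98.0 98.4 | 286 544.0 96.0 97.3 | 294 549.0 93.9 95.0 | 302 554.0 91.6 93.2 | 310 558.0 89.4 263.6 | 318 578.0 21.1 22.0 | 326 581.0 32.6 33.8 | 334 586.0 35.5 37.2 |
```

View pics/c5.png

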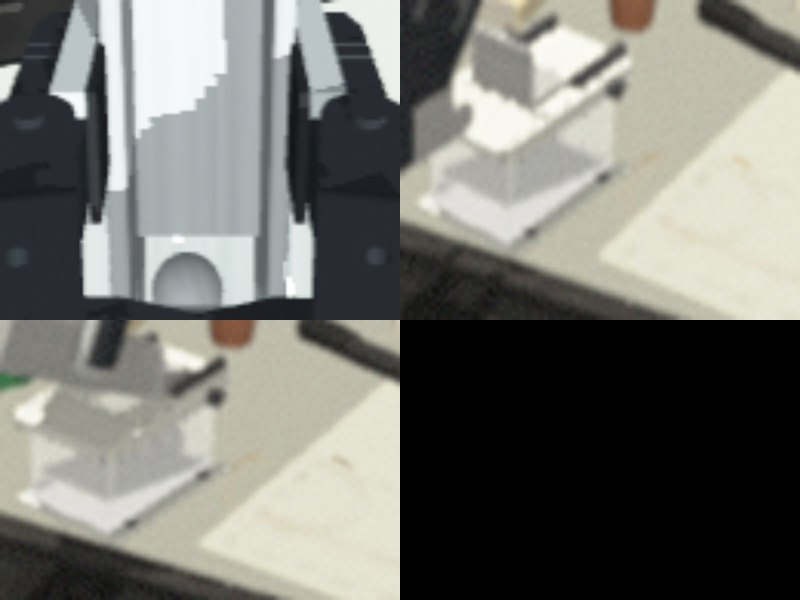

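The chute floor is clean along its whole length. Through the mouth a ball is visible at z≈35, which is inside the bin, and nothing is stuck at the inlet. Now I draw back, level the chute and look.

```bash
python3 -m jog '[[10,-0.003,0.0006,0,0,0,0],[10,-0.0049,0.001,0,0,0,0],[10,-0.0049,0.001,0,0,0,0],[10,-0.0049,0.001,0,0,0,0],[10,-0.0049,0.001,0,0,0,0]]'
python3 -m jog '[[10,-0.0049,0.001,0,0,0,0],[10,-0.0049,0.001,0,0,0,0],[10,-0.0098,0.0019,0,0,0,0],[10,-0.0098,0.0019,0,0,0,0],[10,-0.0098,0.0019,0,0,0,0]]'
python3 -m jog '[[10,-0.0098,0.0019,0.005,-0.019,-0.098,0],[10,-0.0098,0.0019,0.005,-0.019,-0.098,0],[10,-0.0098,0.0019,0.005,-0.019,-0.098,0],[10,-0.0049,0.001,0,-0.019,-0.098,0],[10,0,0,0,-0.019,-0.098,0]]'
python3 -m jog '[[10,0,0,0,0,0,0],[10,0,0,0,0,0,0]]'
python3 - <<'E'
from h import *
s=arm.get_state();g=s['tcp_pos'];print(g,s['tcp_rot'],s['force'],s['joint_pos'])
p=np.array([.9816,-.1908]);q=np.array([.1908,.9816])
import pickle
c=cam('scene');pickle.dump(c,open('s6.pkl','wb'));P=pts(c);A=P[...,:2]@p;B=P[...,:2]@q;Z=P[...,2]
k=(A>545)&(A<600)&(abs(B-121)<45)&(Z>72)&(Z<100);print('tab A',np.percentile(A[k],[5,50,95]),k.sum())
k=(A<530)&(A>340)&(abs(B-121)<20)&(Z>60)&(Z<160);r=k&(A<A[k].min()+15);print('chute',np.percentile(A[k],[1,99]),'rear Z',np.percentile(Z[r],[2,98]))
w=cam('wrist');pickle.dump(w,open('w6.pkl','wb'))
E
```

```text
t: 12.5
tcp_pos: [522.3, 21.2, 111.9]
tcp_rot: [-0.255, -2.633, -0.063]
force: [-1.6, 0.4, -1.8]
finger_gap: 0.331
grasp_force: 108.7
t: 13.0
tcp_pos: [482.2, 29.6, 111.9]
tcp_rot: [-0.254, -2.632, -0.064]
force: [0.2, -0.9, -1.4]
finger_gap: 0.333
grasp_force: 109.1
t: 13.5
tcp_pos: [447.4, 36.4, 127.4]
tcp_rot: [0.301, 3.123, 0.001]
force: [0.3, -0.1, -1.1]
finger_gap: 0.33
grasp_force: 108.9
t: 13.7
tcp_pos: [448.6, 36.3, 127.3]
tcp_rot: [-0.301, -3.126, -0.001]
force: [0.6, -0.4, -2.1]
finger_gap: 0.324
grasp_force: 108.9
[448.64184445  36.3438764  127.28151972] [-3.01486469e-01 -3.12619295e+00 -7.76035472e-04] [ 0.62056601 -0.44353496 -2.10581476] [-0.23274701  0.31288728  0.09000108  2.17642648 -0.0465897   0.65473967
  1.26840574]
tab A [554.49608332 556.1227809  558.2864632 ] 167
chute [366.86596404 528.01591672] rear Z [110.46778553 139.92219465]
```

The tab is back at its shut position (A≈556). I carry the empty chute back to its original, free spot.

```bash
python3 -m jog '[[10,0.003,0.012,0,0,0,0.02],[10,0.005,0.022,0,0,0,0.044],[10,0.01,0.022,0,0,0,0.044],[10,0.012,0.022,0,0,0,0.044],[10,0.012,0.022,0,0,0,0.044]]'
python3 -m jog '[[10,0.012,0.022,0,0,0,0.044],[10,0.012,0.022,0,0,0,0.044],[10,0.012,0.022,0,0,0,0.044],[10,0.012,0.022,0,0,0,0.044],[10,0.012,0.022,0,0,0,0.044]]'
python3 -m jog '[[10,0.012,0.022,0,0,0,0.044],[10,0.012,0.017,0,0,0,0.044],[10,0.006,0.009,-0.01,0,0,0.024],[10,0,0,-0.02,0,0,0],[10,0,0,-0.02,0,0,0]]'
python3 -m jog '[[10,0,0,-0.02,0,0,0],[10,0,0,-0.015,0,0,0],[10,0,0,-0.005,0,0,0],[10,0,0,0,0,0,0],[10,0,0,0,0,0,0]]'
```

```text
t: 14.3
tcp_pos: [491.6, 137.9, 126.4]
tcp_rot: [0.009, -3.141, -0.0]
force: [-0.3, -0.6, -1.1]
finger_gap: 0.33
grasp_force: 108.8
t: 14.8
tcp_pos: [551.4, 248.0, 126.0]
tcp_rot: [0.354, -3.12, -0.0]
force: [-0.1, 0.4, -1.9]
finger_gap: 0.332
grasp_force: 108.9
t: 15.3
tcp_pos: [580.6, 294.4, 74.9]
tcp_rot: [0.524, -3.096, 0.0]
force: [-0.6, -0.0, -2.0]
finger_gap: 0.327
grasp_force: 108.9
t: 15.8
tcp_pos: [581.3, 294.4, 37.4]
tcp_rot: [-0.524, 3.097, 0.001]
force: [0.2, 0.4, -1.0]
finger_gap: 0.329
grasp_force: 108.9
```

```bash
python3 -m jog '[[10,0,0,-0.005,0,0,0],[10,0,0,-0.003,0,0,0],[10,0,0,0,0,0,0]]'
python3 -m jog '[[10,0,0,-0.0015,0,0,0],[10,0,0,0,0,0,0]]'
python3 -m jog '[[10,0,0,-0.001,0,0,0],[10,0,0,0,0,0,0]]'
python3 -m jog '[[10,0,0,-0.001,0,0,0],[10,0,0,0,0,0,0]]'
```

```text
t: 16.1
tcp_pos: [580.5, 294.0, 28.7]
tcp_rot: [0.524, -3.097, 0.0]
force: [0.2, 0.5, -1.6]
finger_gap: 0.324
grasp_force: 108.9
t: 16.3
tcp_pos: [580.7, 294.1, 27.3]
tcp_rot: [0.524, -3.098, 0.0]
force: [0.6, 0.2, -1.7]
finger_gap: 0.331
grasp_force: 108.9
t: 16.5
tcp_pos: [580.9, 294.1, 26.7]
tcp_rot: [-0.524, 3.097, 0.0]
force: [-0.1, -0.8, 1.5]
finger_gap: 0.333
grasp_force: 109.5
t: 16.7
tcp_pos: [580.8, 294.2, 26.6]
tcp_rot: [-0.524, 3.097, 0.0]
force: [-3.3, -1.9, 8.0]
finger_gap: 0.327
grasp_force: 110.6
```

Touchdown. I release, rise and check.

```bash
python3 -m jog '[[10,0,0,0.001,0,0,0],[45,0,0,0,0,0,0],[60,0,0,0,0,0,0],[60,0,0,0,0,0,0],[60,0,0,0,0,0,0]]' 30
python3 -m jog '[[60,0,0,0.01,0,0,0],[60,0,0,0.03,0,0,0],[60,0,0,0.05,0,0,0],[60,0,0,0.05,0,0,0],[60,0,0,0.05,0,0,0]]'
python3 -m jog '[[60,0,0.03,0.02,0,0,0],[60,0,0,0,0,0,0],[60,0,0,0,0,0,0]]'
python3 - <<'E'
from h import *
import pickle
t=cam('top');s=cam('scene');w=cam('wrist')
P=pts(t)
for n,u,v,r in [('clip',231,203,9),('tape',229,162,16),('brass',363,195,8),('vial',366,166,8)]:
    q=P[v-r:v+r,u-r:u+r].reshape(-1,3); k=q[(q[:,2]>7)&(q[:,2]<110)]; print(n,k.mean(0).round(1))
o=np.zeros((600,800,3),np.uint8);o[:384,:400]=w[0][:,56:456]
o[:300,400:]=cv2.resize(t[0][150:232,200:310],(400,300),interpolation=cv2.INTER_CUBIC)
o[300:,400:]=cv2.resize(s[0][180:255,220:320],(400,300),interpolation=cv2.INTER_CUBIC)
cv2.imwrite('pics/c7.png',o)
E
```

```text
t: 17.2
tcp_pos: [580.7, 294.1, 26.2]
tcp_rot: [0.524, -3.098, -0.0]
force: [-0.2, -0.4, 0.3]
finger_gap: 0.599
grasp_force: 0.0
t: 17.7
tcp_pos: [580.5, 294.0, 219.0]
tcp_rot: [-0.524, 3.097, 0.0]
force: [0.9, 0.0, 0.2]
finger_gap: 0.603
grasp_force: 0.0
t: 18.0
tcp_pos: [580.3, 324.8, 237.3]
tcp_rot: [-0.526, 3.096, 0.001]
force: [-1.1, 0.0, 0.4]
finger_gap: 0.601
grasp_force: 0.0
clip [557.9 141.2  14. ]
tape [664.8 144.4  19.6]
brass [ 566.1 -194.4   20.5]
vial [ 634.7 -201.5   41.1]
```

View pics/c7.png

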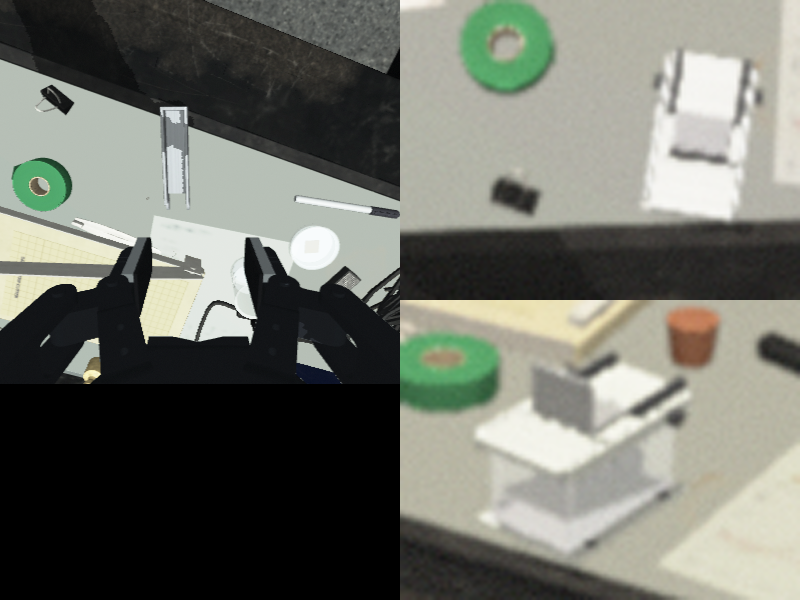

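The final view shows the chute empty and upright at (174,155), the shutter shut at (565,400), the balls as a dark patch in the rear of the bin at (625,465), and the bystanders unmoved. Handing in.

```bash
python3 -c "from plant import arm; print(arm.finish_job())"
```

```text
the job is handed in; nothing more can be done
None
```

The job is handed in at about 18 s. The three balls ran through the inlet with the shutter held at its stop at about 8–11 N by the wrist reading, the shutter is closed again, the empty chute stands upright back where it started, and the bystanders are unmoved. I saw the chute empty and one ball clearly in the bin, but could not count all three there.

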